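Take the pressure off the cold laminator

ROBOT

A 7-joint arm with a two-finger parallel gripper is mounted at the origin on the work surface. World frame = base frame: x ahead of the robot, y to its left, z up, the work surface at z = 0. Lengths are in mm, angles in rad, forces in N, time in s.
With the tool pointing down it reaches from about 425 to 1025 mm from the base axis. Payload 3.6 kg.
Tool frame: the origin (TCP) lies on the front face of the gripper's body, between the roots of the fingers; the fingertips stand 73 mm ahead of it and the grasp point (between the pads) lies 54 mm ahead of it; z points along the fingers, y is the line along which they close (so a half turn about z gives the same grasp; the last joint's range is limited). The gripper opens to 85 mm and grips with 20 to 120 N. Pads are 22 mm wide; open, the fingers measure 114 mm over their backs; the gripper's body (76 mm by 85 mm) begins 54 mm behind the grasp point. The pads swing forward as they close: fully open they stand 13 mm farther back than shut.
Start: joints at [1.153, 0.591, 0.048, 1.609, -0.033, 0.943, -0.034], TCP at [230.678, -687.326, 303.902] pointing down, gripper open.
Joint ranges: [-2.69, 2.69], [-0.47, 2.24], [-1.27, 1.36], [0.19, 2.51], [-1.53, 4.68], [0.08, 2.07], [-3.09, 3.09]. Speed limits (rad/s): [2.57, 2.57, 3.14, 3.14, 3.14, 3.14, 3.14].

INTERFACE

Orientations are given as a rotation vector (axis times angle).
In Python, from plant import robot gives the robot as it stands. The module is installed in compiled form; this text tells all that it offers.
- The arm moves only by the shell command python3 -m creep 'ROWS' [FORCE]. ROWS is JSON, a list of rows, each a list of 3 entries, a list of its own where there are three numbers: the closure, from -1 (fully open) to 1 (shut), then the shift along the tool's x, y, z normalised to -1 to 1, where 1 is 0.075 m, then the turn about the tool's z normalised to -1 to 1, where 1 is 360 degrees. In form: [[hand, [tx, ty, tz], turn], ...]. A call has 1 to 5 rows; each row shifts and turns the commanded pose from where the row before left it, along the tool's axes as they then stand; what a row does not reach is not made up. A row lasts 1/8 s, in which the tool goes at most 62.5 mm and 10.7 degrees, less where a joint would pass 70% of its speed; a pose out of reach is approached as far as the arm can. A call with a number of a shift or a turn outside -1 to 1 is refused whole. A call with a gripper value outside its range is refused whole. The fingers move at their own pace and stop on an object; FORCE is the grip in N (left out, the last holds). Time passes only in rows, so rows that do not move let the fingers close. It gives the time, the measured TCP pose, the force, the opening and the grip force at its end, in the units of the state.
- robot.get_state(): the state, without advancing time (a new reading comes with each control period).
- robot.read_camera(name): name is "scene" or "top"; returns a dict with "color" (400x640x3 uint8, red, green, blue), "depth" (400x640 float32, mm along the optical axis (not along the pixel's ray), 0 where there is no reading), "camera_matrix" (3x3 intrinsics, pixels), "extrinsics" (4x4, takes a point from camera to world coordinates). Camera axes: x right, y down, z forward; pixel columns grow to the right and rows downward; lengths in mm; the calibration is good to about 2 mm. A picture is of the moment at which its call begins.
- robot.job_done(): hands the job in; it is judged then, once.
The state is a dict: "clock": time; "joints": joint angles; "joint_vel": joint speeds; "joint_torque": joint torques, N m; "eef_pos": TCP position; "tool_rot": TCP orientation; "wrist_force": force on the tool from outside, world axes, zero at the start; "wrist_torque": the same for the moment, N m; "opening": finger opening in mm; "gripper_force": force on a finger pad.
Only numpy, scipy, OpenCV 4.12 (cv2) and the standard library are available. Lean on these libraries where they do the work, as an engineer would, in place of code of your own. Each camera call takes 0.05 s, during which the arm holds its last target. There are 200 camera calls.

TASK

The mounting work is done, so take the pressure off the cold laminator's rollers: unwind both T-handled pressure screws on its top beam anticlockwise (seen from above), each all the way until it rests against its end stop. Feel for the stops and do not wrench the handles hard against them, and leave the other things on the machine and the bench where they are.

Things in the scene. Friction and masses are not known exactly. Their poses are not given: they have to be found in the camera images.
- laminator: cold roll laminator, fixed: grey base 200 x 440, two rollers along its y, dark steel top beam 70 (x) x 440 (y), upper face 144 above the table; feed trays to 210 front and back, 58 high; a crank on its -y side reaches y = -308, below 105. Origin under its centre on the table; x away from the robot, y to the left. Pressure screws stand on the beam at y = +165 and -165
- left_handle: T-handle of the left (+y) pressure screw; origin on its upright axis at the bar's centre line, 190 above the table. Steel cross bar, diameter 14, along its x, end caps of 18, tips 56 from the axis (arms alike); hub radius 12, to 13 above and 31 below the bar's centre, with a lug out to 19 at 19 to 31 below. Starts 2 to 4.4 rad from its stop, differently each time; stiff (0.14 N m), stays put
- left_stop (a joint): sprung stop dog hidden under the left handle, a block out to 19 from the axis, 21 below the bar's centre and lower, in rad: 0 while untouched. The unwinding handle meets it 0.2 rad before the hard end stop and carries it along (hardly felt): 0.2 means that the handle is hard on its end stop. It springs back without the handle. Where it stands is not given
- right_handle: T-handle of the right (-y) pressure screw; origin on its upright axis at the bar's centre line, 190 above the table. Steel cross bar, diameter 14, along its x, end caps of 18, tips 56 from the axis (arms alike); hub radius 12, to 13 above and 31 below the bar's centre, with a lug out to 19 at 19 to 31 below. Starts 2 to 4.4 rad from its stop, differently each time; stiff (0.14 N m), stays put
- right_stop (a joint): sprung stop dog hidden under the right handle, a block out to 19 from the axis, 21 below the bar's centre and lower, in rad: 0 while untouched. The unwinding handle meets it 0.2 rad before the hard end stop and carries it along (hardly felt): 0.2 means that the handle is hard on its end stop. It springs back without the handle. Where it stands is not given
- squeegee: loose flat white plastic squeegee 45 x 90 x 9 lying on the middle of the top beam; origin under its centre. Bystander
- tape_roll: loose roll of paper tape, 84 across, 24 high, lying flat on the front feed tray; origin under its centre. Bystander
- phone: loose phone 72 x 150 x 9 flat on the table; origin under its centre. Bystander
- pen_cup: loose grey open cup, 72 across, 95 high, on the table left of the laminator; origin under its centre. Bystander
- marker: loose marker pen 140 x 14 x 13 lying along its x on the cutting mat; origin under it. Bystander
- brayer: loose hand roller, rubber roll 36 across and 90 wide on a wooden handle, 180 long, on the cutting mat; origin under it. Bystander
- weight: loose turned steel paper weight, 60 across, 70 high, on the table left of the laminator; origin under its centre. Bystander

How it is judged:
By the outcome, as a careful person would: the job done as asked, in the order asked, and still so for the second after the job is handed in, with the robot touching nothing.
It also fails if it takes over 64 s, if anything falls off the work surface, if the arm or the gripper's body presses on something with over 40 N, if the wrist force passes 120 N, or if a joint passes its speed limit or range.

## Working session

There is one attempt and no reset: what is moved stays moved. The work goes in short steps, Python scripts to look and compute and a shell command to move; the robot and the scene stay as the last step left them, time stands still between calls to the robot, and variables do not carry over. Pictures are saved under pics/ and viewed, at most 10 in all, crops included, and the job is handed in when it is done.

```bash
mkdir -p pics; python3 - <<'E'
from plant import robot
import cv2,numpy as np
s=robot.get_state();print(s)
for n in("scene","top"):
    c=robot.read_camera(n);cv2.imwrite(f"pics/{n}0.png",c["color"][:,:,::-1]);np.savez(f"{n}0.npz",**c)
    print(n,c["camera_matrix"],c["extrinsics"])
E
```

```text
{'clock': 0.0, 'joints': array([ 1.15351332,  0.59213025,  0.04829207,  1.60987334, -0.03329721,
        0.94267522, -0.03366977]), 'joint_vel': array([-8.89822917e-04, -1.06192523e-03,  9.62442814e-05,  4.92927032e-04,
        1.78277275e-03,  4.12914133e-04, -4.58876578e-04]), 'joint_torque': array([ 3.57213794e-04, -5.48686910e+01,  1.54653624e+00, -1.98125356e+01,
        9.37953824e-03,  8.74049583e-03, -7.89644275e-06]), 'eef_pos': array([ 230.46288341, -686.67467424,  302.71341969]), 'tool_rot': array([-3.09828534e+00, -5.06201369e-01,  7.73869562e-04]), 'wrist_force': array([ 0.31748018, -0.35209835,  0.62305048]), 'wrist_torque': array([-0.02501547,  0.02707562, -0.08059613]), 'gripper_force': 0.0, 'opening': 85.603830498991}
scene [[460.34116123   0.         322.84259221]
 [  0.         460.34116123 200.84446141]
 [  0.           0.           1.        ]] [[ 2.83358905e-01  6.51571475e-01 -7.03677728e-01  1.38586559e+03]
 [ 9.58894005e-01 -1.80891178e-01  2.18633640e-01 -3.14200667e+02]
 [ 1.51663500e-02 -7.36704143e-01 -6.76045107e-01  1.05660040e+03]
 [ 0.00000000e+00  0.00000000e+00  0.00000000e+00  1.00000000e+00]]
top [[374.12266231   0.         321.85783703]
 [  0.         374.12266231 201.37183003]
 [  0.           0.           1.        ]] [[-9.97877771e-02 -9.75241068e-01  1.97350596e-01  2.25987355e+02]
 [-9.95002088e-01  9.70792153e-02 -2.33767161e-02 -1.56563782e+01]
 [ 3.63929259e-03 -1.98696966e-01 -9.80054219e-01  1.33566584e+03]
 [ 0.00000000e+00  0.00000000e+00  0.00000000e+00  1.00000000e+00]]
```

View pics/scene0.png

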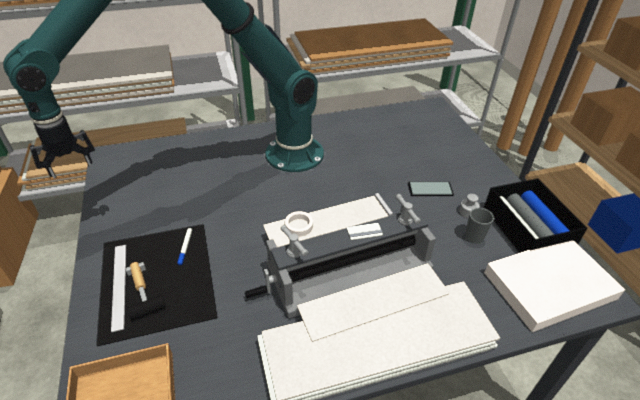

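View pics/top0.png

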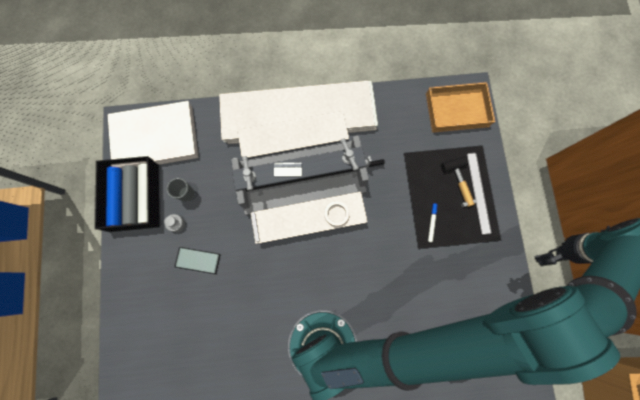

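Top view: the laminator's handles appear at about (246,175) left and (349,155) right. Squeegee is at (288,169) and the tape roll at (337,214). I'll measure the handles from depth.

```bash
cat > h.py <<'E'
import numpy as np,cv2
def cloud(c):
    d=c["depth"];K=c["camera_matrix"];E=c["extrinsics"]
    v,u=np.indices(d.shape);P=np.stack([(u-K[0,2])/K[0,0]*d,(v-K[1,2])/K[1,1]*d,d],-1)
    return P@E[:3,:3].T+E[:3,3]
def handles(c,zmin=178,zmax=215,verbose=1,box=(450,800,-250,250)):
    P=cloud(c);ok=(c["depth"]>0)&(P[...,2]>zmin)&(P[...,2]<zmax)&(P[...,0]>box[0])&(P[...,0]<box[1])&(P[...,1]>box[2])&(P[...,1]<box[3])
    n,l,st,ce=cv2.connectedComponentsWithStats(ok.astype(np.uint8))
    for i in range(1,n):
        if st[i,4]<12: continue
        p=P[l==i][:,:2];m=p.mean(0);w,V=np.linalg.eigh(np.cov((p-m).T));a=V[:,1]
        t=(p-m)@a
        print(st[i],"mean",m.round(1),"mid",(m+a*(t.max()+t.min())/2).round(1),"ang",np.degrees(np.arctan2(a[1],a[0])).round(1),"ext",np.ptp(t).round(1),"z",P[l==i][:,2].mean().round())
E
python3 - <<'E'
from h import *
for n in("top","scene"):
    c=dict(np.load(n+"0.npz"));print(n);handles(c)
    u=c["color"]
    if n=="top": a=u[120:250,215:395]
    else: a=u[180:320,230:450]
    cv2.imwrite(f"pics/{n}c.png",cv2.resize(a,None,fx=3.5,fy=3.5,interpolation=2)[:,:,::-1])
c=dict(np.load("top0.npz"));P=cloud(c)
# beam top at z~144
m=(abs(P[...,2]-144)<5)&(P[...,0]>450)&(abs(P[...,1])<300)
m=cv2.morphologyEx(m.astype(np.uint8),cv2.MORPH_OPEN,np.ones((2,2)))
p=P[m>0][:,:2].astype(np.float32);print(len(p),cv2.minAreaRect(p))
E
```

```text
top
[340 138  18  33 180] mean [ 601.3 -142.6] mid [ 601.9 -142.4] ang -162.4 ext 112.9 z 197.0
[242 156  11  35 183] mean [570.6 183.7] mid [572.2 183.9] ang -174.5 ext 113.0 z 197.0
scene
[395 194  25  30 237] mean [580.  177.4] mid [576.7 177.1] ang -174.2 ext 113.9 z 196.0
[280 225  28  31 267] mean [ 610.6 -149.1] mid [ 605.4 -150.8] ang -162.0 ext 114.7 z 197.0
1936 ((437.93585205078125, -26.06109619140625), (412.40191650390625, 472.437744140625), 10.850069046020508)
```

View pics/topc.png

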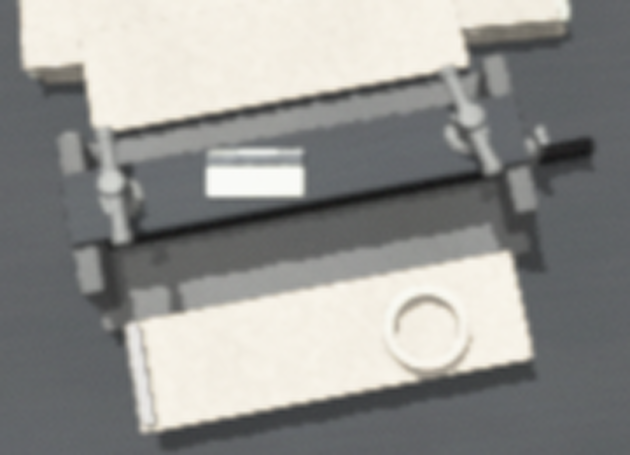

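View pics/scenec.png

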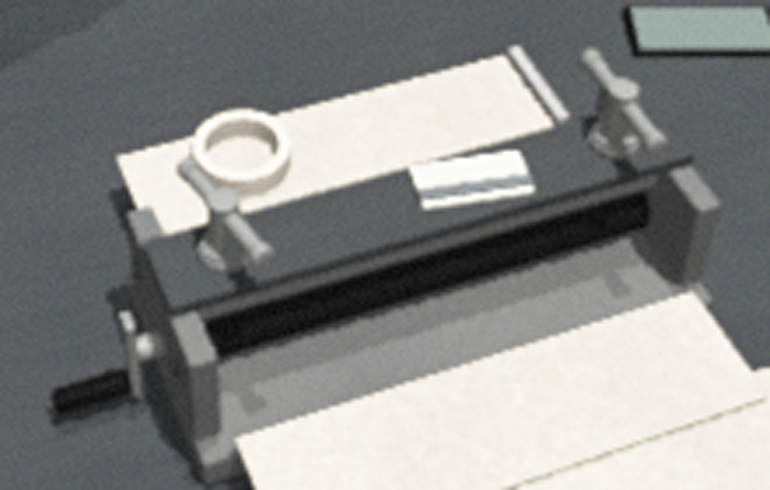

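Close-ups: both T-bars are clear, the left one about 5° and the right one about 18° from world x. Nothing stands near either one. The tool's x already points to about 18.5°, so I'll move towards the right handle first.

```bash
python3 -m creep '[[-1,[0.6,-0.45,0],0],[-1,[0.6,-0.45,0],0],[-1,[0.6,-0.45,0],0],[-1,[0.6,-0.45,0],0],[-1,[0.6,-0.45,0],0]]' 40
python3 -m creep '[[-1,[0.6,-0.45,0],0],[-1,[0.6,-0.45,0],0],[-1,[0.6,-0.45,0],0],[-1,[0.6,-0.45,0],0],[-1,[0,0,0],0]]'
cat >> h.py <<'E'
def hub(c,lo=199.5,hi=212):
    P=cloud(c)
    for x,y in((574.5,180.5),(603.7,-146.6)):
        m=(abs(P[...,2]-(lo+hi)/2)<(hi-lo)/2)&(np.hypot(P[...,0]-x,P[...,1]-y)<35)&(c["depth"]>0)
        print("hub",P[m].mean(0).round(1),m.sum())
def st():
    from plant import robot
    s=robot.get_state();r=cv2.Rodrigues(s["tool_rot"])[0]
    print("t",round(s["clock"],2),"pos",s["eef_pos"].round(1),"head",np.degrees(np.arctan2(r[1,0],r[0,0])).round(1),"j",s["joints"].round(2),"F",s["wrist_force"].round(1),"M",s["wrist_torque"].round(2),"op",round(s["opening"],1),round(s["gripper_force"],1),"tilt",r[:,2].round(3))
    return s,r
def to(x,y,z,r,p):
    print("tool shift units",(r.T@(np.array([x,y,z])-p)/75).round(3))
E
python3 - <<'E'
from h import *
for n in("top","scene"): c=dict(np.load(n+"0.npz"));hub(c);hub(c,201)
s,r=st();to(603.7,-146.6,303,r,s["eef_pos"])
E
```

```text
clock: 0.72
eef_pos: [391.0, -453.9, 303.6]
tool_rot: [-3.1, -0.506, 0.0]
wrist_force: [0.4, 0.2, 0.7]
opening: 85.3
gripper_force: 0.0
clock: 1.35
eef_pos: [521.5, -264.3, 303.6]
tool_rot: [-3.095, -0.522, -0.003]
wrist_force: [-0.6, -0.9, 0.1]
opening: 85.2
gripper_force: 0.0
hub [571.9 184.8 202.7] 50
hub [ 601.5 -143.7  203.4] 40
hub [572.2 184.4 203.9] 35
hub [ 601.2 -143.4  203.9] 34
hub [576.5 179.2 203. ] 51
hub [ 606.2 -148.7  203.2] 65
hub [575.2 179.3 203.7] 41
hub [ 605.7 -148.5  203.6] 57
t 1.35 pos [ 521.5 -264.3  303.6] head 19.2 j [ 0.4   0.42 -0.01  1.93  0.    0.79 -0.85] F [-0.6 -0.9  0.1] M [-0.04  0.03  0.05] op 85.2 0.0 tilt [ 0.002  0.003 -1.   ]
tool shift units [ 1.551 -1.123  0.015]
```

```bash
python3 -m creep '[[-1,[0.52,-0.375,0],0],[-1,[0.52,-0.375,0],0],[-1,[0.52,-0.375,0],0],[-1,[0,0,0],0],[-1,[0,0,0],0]]' 30
python3 - <<'E'
from h import *
from plant import robot
s,r=st();to(603.6,-146.1,249,r,s["eef_pos"])
c=robot.read_camera("scene");cv2.imwrite("pics/s1.png",cv2.resize(c["color"][130:330,230:470],None,fx=3,fy=3)[:,:,::-1])
E
```

```text
clock: 1.98
eef_pos: [601.2, -154.5, 303.4]
tool_rot: [3.1, 0.505, -0.003]
wrist_force: [-0.3, -1.5, 0.3]
opening: 85.1
gripper_force: 0.0
t 1.98 pos [ 601.2 -154.5  303.4] head 18.5 j [ 0.19  0.46 -0.02  1.85  0.01  0.83 -1.08] F [-0.3 -1.5  0.3] M [ 0.02 -0.   -0.  ] op 85.1 0.0 tilt [-0.002 -0.001 -1.   ]
tool shift units [ 0.067 -0.097  0.725]
```

View pics/s1.png

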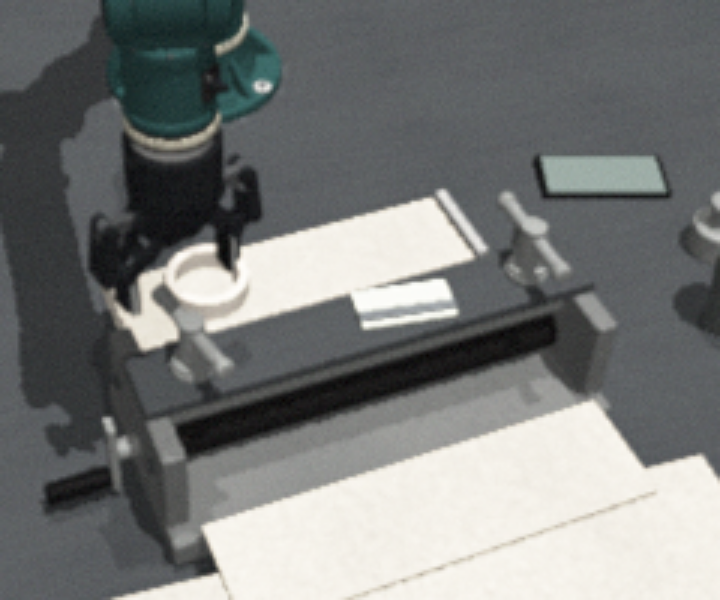

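The gripper, at about (170,200) in the crop, hovers with its fingers on either side of the right handle's bar. I'll correct the offset, descend and close.

```bash
python3 -m creep '[[-1,[0.067,-0.097,0],0],[-1,[0,0,0.25],0],[-1,[0,0,0.25],0],[-1,[0,0,0.22],0],[-1,[0,0,0],0]]' 30
python3 -m creep '[[0.3,[0,0,0],0],[0.3,[0,0,0],0],[1,[0,0,0],0],[1,[0,0,0],0],[1,[0,0,0],0]]'
python3 -c "
from h import *
st()"
```

```text
clock: 2.65
eef_pos: [603.2, -144.7, 247.5]
tool_rot: [-3.099, -0.506, 0.007]
wrist_force: [0.3, -0.0, 0.8]
opening: 85.2
gripper_force: 0.0
clock: 3.28
eef_pos: [604.9, -145.2, 250.6]
tool_rot: [3.1, 0.506, 0.002]
wrist_force: [0.3, -0.9, 3.2]
opening: 23.1
gripper_force: 30.1
t 3.27 pos [ 604.9 -145.2  250.6] head 18.5 j [ 0.18  0.52 -0.02  1.89  0.02  0.72 -1.1 ] F [ 0.3 -0.9  3.2] M [-0.17  0.04 -0.06] op 23.1 30.1 tilt [ 0.001 -0.001 -1.   ]
```

```bash
python3 -m creep '[[1,[0,0,0],-0.028],[1,[0,0,0],-0.028],[1,[0,0,0],-0.028],[1,[0,0,0],-0.028],[1,[0,0,0],0]]' 30
python3 - <<'E'
from h import *
from plant import robot
st()
for n in("scene","top"):
    handles(robot.read_camera(n),box=(520,680,-230,-70),zmax=200)
c=robot.read_camera("scene");cv2.imwrite("pics/s2.png",cv2.resize(c["color"][180:300,230:410],None,fx=4,fy=4)[:,:,::-1])
E
```

```text
clock: 3.9
eef_pos: [604.2, -144.3, 250.6]
tool_rot: [-2.734, -1.546, 0.0]
wrist_force: [-2.2, 1.0, 5.3]
opening: 23.0
gripper_force: 30.4
t 3.9 pos [ 604.2 -144.3  250.6] head 59.0 j [ 0.32  0.53 -0.22  1.89  0.16  0.74 -0.53] F [-2.2  1.   5.3] M [0.15 0.4  0.09] op 23.0 30.4 tilt [-0.001  0.001 -1.   ]
[272 233  11   7  53] mean [ 585.2 -187.9] mid [ 586.3 -186.4] ang 54.5 ext 28.8 z 195.0
[288 234  27  15 148] mean [ 623.3 -129.9] mid [ 622.5 -132.4] ang 73.5 ext 65.8 z 194.0
[332 145  10   8  42] mean [ 622.1 -108.7] mid [ 622.4 -108.3] ang 56.3 ext 32.0 z 196.0
[348 154   8   6  18] mean [ 590.  -155.2] mid [ 589.  -150.6] ang 102.3 ext 23.1 z 194.0
```

View pics/s2.png

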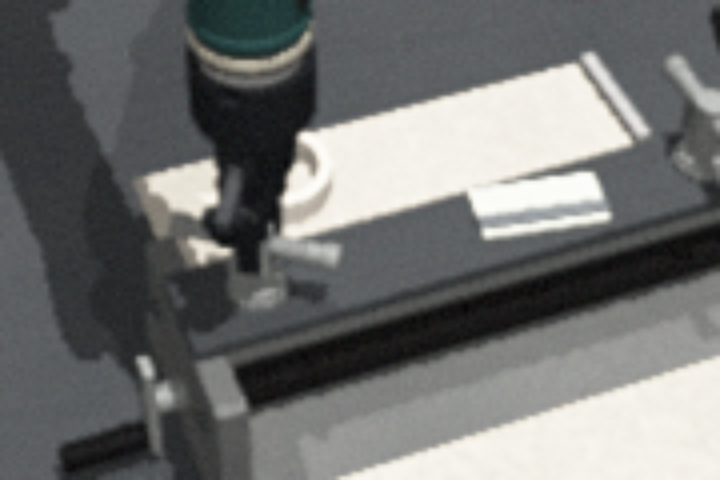

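The bar turned with the hand: its visible arm at about (305,250) points to roughly 55–59°, matching the tool heading. I'll keep unwinding. At least 2 rad (115°) is free.

```bash
python3 -m creep '[[1,[0,0,0],-0.028],[1,[0,0,0],-0.028],[1,[0,0,0],-0.028],[1,[0,0,0],-0.028],[1,[0,0,0],-0.028]]' 30 >/dev/null; python3 -c "
from h import *
st()"; python3 -m creep '[[1,[0,0,0],-0.02]]' >/dev/null;  python3 -c "
from h import *
st()"; python3 -m creep '[[1,[0,0,0],-0.02]]' >/dev/null;  python3 -c "
from h import *
st()"; python3 -m creep '[[1,[0,0,0],-0.014]]' >/dev/null;  python3 -c "
from h import *
st()"
```

```text
t 4.67 pos [ 602.8 -144.1  250.6] head 109.5 j [ 0.48  0.56 -0.46  1.88  0.34  0.78  0.18] F [-5.9  0.4  6.9] M [ 0.27  1.03 -0.23] op 23.0 30.7 tilt [-0.004  0.    -1.   ]
t 4.8 pos [ 602.6 -144.1  250.6] head 116.6 j [ 0.51  0.57 -0.49  1.88  0.36  0.79  0.28] F [-5.6  1.5  6.8] M [ 0.25  1.08 -0.2 ] op 23.2 30.7 tilt [-0.005  0.    -1.   ]
t 4.92 pos [ 602.4 -144.3  250.5] head 123.8 j [ 0.53  0.57 -0.52  1.88  0.39  0.8   0.39] F [-6.5  0.8  7.8] M [ 0.23  1.25 -0.2 ] op 22.8 30.8 tilt [-0.005  0.    -1.   ]
t 5.05 pos [ 602.3 -144.3  250.5] head 128.8 j [ 0.54  0.58 -0.55  1.88  0.41  0.8   0.46] F [-7.1  0.2  9. ] M [ 0.22  1.19 -0.18] op 23.4 30.8 tilt [-0.006 -0.    -1.   ]
```

```bash
cat > p.py <<'E'
from h import *
import sys
s,r=st(); sys.exit(1 if s["wrist_torque"][2]<-0.33 else 0)
E
python3 -m creep '[[1,[-0.02,0.026,0],-0.016]]' >/dev/null; python3 p.py && python3 -m creep '[[1,[0,0,0],-0.018]]' >/dev/null && python3 p.py && python3 -m creep '[[1,[0,0,0],-0.018]]' >/dev/null && python3 p.py && python3 -m creep '[[1,[0,0,0],-0.018]]' >/dev/null && python3 p.py && python3 -m creep '[[1,[0,0,0],-0.018]]' >/dev/null && python3 p.py && python3 -m creep '[[1,[0,0,0],-0.018]]' >/dev/null && python3 p.py && python3 -m creep '[[1,[0,0,0],-0.018]]' >/dev/null && python3 p.py && python3 -m creep '[[1,[0,0,0],-0.018]]' >/dev/null && python3 p.py
```

```text
t 5.17 pos [ 602.6 -144.4  250.5] head 134.5 j [ 0.56  0.58 -0.57  1.87  0.42  0.82  0.54] F [-14.7   0.6  17.1] M [ 0.28  2.71 -0.24] op 23.0 31.7 tilt [-0.012 -0.001 -1.   ]
t 5.3 pos [ 602.4 -144.5  250.5] head 141.0 j [ 0.58  0.59 -0.6   1.87  0.45  0.83  0.63] F [-11.5   0.5  15.2] M [ 0.17  2.3  -0.26] op 22.7 31.4 tilt [-0.012 -0.002 -1.   ]
t 5.42 pos [ 602.3 -144.7  250.5] head 147.5 j [ 0.6   0.6  -0.63  1.87  0.47  0.84  0.73] F [-12.9   0.1  14.7] M [ 0.12  2.35 -0.2 ] op 23.3 31.4 tilt [-0.012 -0.002 -1.   ]
t 5.55 pos [ 602.2 -144.8  250.5] head 154.0 j [ 0.62  0.61 -0.66  1.87  0.49  0.85  0.82] F [-12.3  -0.2  13.7] M [ 0.08  2.45 -0.2 ] op 23.2 31.4 tilt [-0.012 -0.002 -1.   ]
t 5.67 pos [ 602.1 -145.   250.5] head 160.5 j [ 0.64  0.61 -0.69  1.87  0.51  0.86  0.91] F [-12.7  -0.2  14.7] M [-0.05  2.44 -0.21] op 22.6 31.4 tilt [-0.013 -0.003 -1.   ]
t 5.8 pos [ 602.1 -145.2  250.5] head 166.9 j [ 0.65  0.62 -0.72  1.87  0.53  0.87  1.01] F [-12.   -0.5  14.9] M [-0.06  2.5  -0.2 ] op 22.9 31.4 tilt [-0.013 -0.003 -1.   ]
t 5.92 pos [ 602.  -145.4  250.5] head 173.4 j [ 0.67  0.63 -0.75  1.87  0.56  0.88  1.1 ] F [-12.7  -1.   14.6] M [-0.21  2.59 -0.23] op 22.7 31.4 tilt [-0.013 -0.004 -1.   ]
t 6.05 pos [ 602.  -145.6  250.5] head 179.9 j [ 0.69  0.64 -0.78  1.87  0.58  0.89  1.19] F [-13.7  -1.4  15.4] M [-0.27  2.63 -0.19] op 23.3 31.4 tilt [-0.013 -0.004 -1.   ]
```

```bash

python3 -m creep '[[1,[0.055,0,0],-0.010]]' >/dev/null; python3 p.py && python3 -m creep '[[1,[0,0,0],-0.018]]' >/dev/null && python3 p.py && python3 -m creep '[[1,[0,0,0],-0.018]]' >/dev/null && python3 p.py
python3 - <<'E'
from h import *
from plant import robot
for n in("scene","top"):
    handles(robot.read_camera(n),box=(520,680,-230,-70),zmax=200)
E
```

```text
t 6.17 pos [ 601.3 -145.8  250.6] head -176.5 j [ 0.7   0.64 -0.8   1.87  0.59  0.88  1.24] F [-0.2 -2.2  4.9] M [-0.34 -0.01 -0.18] op 23.0 30.2 tilt [-0.003 -0.003 -1.   ]
t 6.3 pos [ 601.4 -146.   250.6] head -170.0 j [ 0.72  0.65 -0.82  1.87  0.61  0.89  1.34] F [-4.6 -2.2  7.9] M [-0.32  0.86 -0.13] op 23.2 30.5 tilt [-0.004 -0.003 -1.   ]
t 6.42 pos [ 601.4 -146.2  250.6] head -163.5 j [ 0.74  0.66 -0.85  1.87  0.63  0.91  1.43] F [-5.  -2.   7.2] M [-0.41  0.92 -0.18] op 23.0 30.6 tilt [-0.004 -0.003 -1.   ]
[283 235  24  22 173] mean [ 628.6 -144.7] mid [ 628.5 -144.7] ang -159.6 ext 67.9 z 194.0
[342 153  16  18  85] mean [ 575.6 -150.1] mid [ 572.7 -150.9] ang -164.1 ext 50.2 z 194.0
```

```bash

python3 -m creep '[[1,[0.01,0,0],-0.018]]' >/dev/null; python3 p.py && python3 -m creep '[[1,[0,0,0],-0.018]]' >/dev/null && python3 p.py && python3 -m creep '[[1,[0,0,0],-0.018]]' >/dev/null && python3 p.py && python3 -m creep '[[1,[0,0,0],-0.018]]' >/dev/null && python3 p.py && python3 -m creep '[[1,[0,0,0],-0.018]]' >/dev/null && python3 p.py && python3 -m creep '[[1,[0,0,0],-0.014]]' >/dev/null && python3 p.py && python3 -m creep '[[1,[0,0,0],-0.014]]' >/dev/null && python3 p.py && python3 -m creep '[[1,[0,0,0],-0.014]]' >/dev/null && python3 p.py
```

```text
t 6.65 pos [ 601.4 -146.4  250.6] head -157.1 j [ 0.75  0.67 -0.88  1.87  0.66  0.92  1.53] F [-2.8 -2.   5.5] M [-0.41  0.4  -0.23] op 23.0 30.5 tilt [-0.002 -0.003 -1.   ]
t 6.78 pos [ 601.5 -146.6  250.6] head -150.6 j [ 0.77  0.68 -0.91  1.87  0.68  0.93  1.62] F [-2.6 -2.6  5.7] M [-0.56  0.54 -0.23] op 23.0 30.5 tilt [-0.002 -0.003 -1.   ]
t 6.9 pos [ 601.7 -146.9  250.6] head -144.2 j [ 0.78  0.7  -0.94  1.87  0.7   0.94  1.72] F [-2.  -2.2  5.9] M [-0.75  0.43 -0.53] op 23.0 30.5 tilt [-0.002 -0.003 -1.   ]
```

Moment jumped to -0.53: this looks like the stop. I'll check it at rest.

```bash

python3 -m creep '[[1,[0,0,0],0]]' >/dev/null; python3 p.py
python3 - <<'E'
from h import *
from plant import robot
for n in("scene","top"):
    handles(robot.read_camera(n),box=(520,680,-230,-70),zmax=200)
E
python3 -m creep '[[1,[0,0,0],-0.004]]' >/dev/null; python3 p.py
```

```text
t 7.03 pos [ 601.7 -146.9  250.6] head -144.3 j [ 0.78  0.7  -0.94  1.87  0.7   0.94  1.72] F [-3.1 -3.   6.9] M [-0.72  0.55 -0.16] op 22.9 30.6 tilt [-0.002 -0.003 -1.   ]
[284 236  28  17 162] mean [ 627.8 -138.6] mid [ 626.2 -140.4] ang 47.7 ext 70.2 z 194.0
[336 140   5   8  22] mean [ 640.3 -113.8] mid [ 638.9 -114. ] ang -168.4 ext 22.5 z 196.0
[345 153  17  16  77] mean [ 576.  -159.5] mid [ 575.1 -160.2] ang -144.0 ext 48.2 z 194.0
t 7.25 pos [ 601.7 -146.9  250.6] head -142.9 j [ 0.79  0.7  -0.94  1.87  0.7   0.95  1.74] F [-2.6 -3.5  6.3] M [-0.72  0.41 -0.45] op 23.4 30.6 tilt [-0.002 -0.003 -1.   ]
```

```bash

python3 -m creep '[[1,[0,0,0],-0.008]]' 20 >/dev/null; python3 p.py; python3 -m creep '[[1,[0,0,0],-0.008]]' >/dev/null; python3 p.py; python3 -m creep '[[1,[0,0,0],-0.008]]' >/dev/null; python3 p.py
python3 - <<'E'
from h import *
from plant import robot
for n in("scene","top"):
    handles(robot.read_camera(n),box=(520,680,-230,-70),zmax=200)
E
python3 p.py
```

```text
t 7.38 pos [ 602.2 -146.6  250.6] head -139.9 j [ 0.79  0.7  -0.95  1.87  0.71  0.95  1.78] F [-0.7 -2.9  3.9] M [-0.72  0.28 -0.3 ] op 22.8 30.4 tilt [-0.    -0.003 -1.   ]
t 7.5 pos [ 602.6 -146.2  250.6] head -137.0 j [ 0.8   0.71 -0.97  1.87  0.72  0.96  1.82] F [ 0.1 -2.   3.7] M [-0.53  0.1  -0.24] op 23.0 30.3 tilt [ 0.001 -0.002 -1.   ]
t 7.62 pos [ 603.  -145.9  250.6] head -134.1 j [ 0.81  0.72 -0.98  1.87  0.73  0.96  1.86] F [-0.1 -2.4  1.7] M [-0.42 -0.14 -0.32] op 23.1 30.2 tilt [ 0.002 -0.001 -1.   ]
[286 236  26  17 151] mean [ 628.5 -137.9] mid [ 628.5 -137.9] ang 47.3 ext 63.7 z 193.0
[336 141   6   8  18] mean [ 637.6 -113. ] mid [ 634.8 -114.8] ang -149.0 ext 25.2 z 195.0
[349 155  13  14  64] mean [ 574.1 -161.9] mid [ 574.4 -161.6] ang -144.9 ext 45.3 z 195.0
t 7.72 pos [ 603.  -145.9  250.6] head -134.2 j [ 0.81  0.72 -0.98  1.87  0.73  0.96  1.86] F [ 0.9 -1.8  4.1] M [-0.4  -0.25 -0.19] op 22.7 30.4 tilt [ 0.002 -0.001 -1.   ]
```

The hand has slipped on to 46° while the bar has stayed at about 36°, so the clutching grip confirms the stop. I'll release, rise, wind the wrist back, and look.

```bash

python3 -m creep '[[-1,[0,0,0],0],[-1,[0,0,0],0],[-1,[0,0,0],0],[-1,[0,0,-0.35],0],[-1,[0,0,-0.4],0]]'|grep -E "pos|opening"
python3 -m creep '[[-1,[0,0,0],0.029],[-1,[0,0,0],0.029],[-1,[0,0,0],0.029],[-1,[0,0,0],0.029],[-1,[0,0,0],0.029]]'>/dev/null
python3 -m creep '[[-1,[0,0,0],0.029],[-1,[0,0,0],0.029],[-1,[0,0,0],0.029],[-1,[0,0,0],0.029],[-1,[0,0,0],0.029]]'>/dev/null
python3 -m creep '[[-1,[0,0,0],0.029],[-1,[0,0,0],0.029],[-1,[0,0,0],0.029],[-1,[0,0,0],0.029],[-1,[0,0,0],0.029]]'>/dev/null
python3 -m creep '[[-1,[0,0,0],0.029],[-1,[0,0,0],0.029],[-1,[0,0,0],0.029],[-1,[0,0,0],0.029],[-1,[0,0,0],0.029]]'>/dev/null
python3 -m creep '[[-1,[0,0,0],0.029],[-1,[0,0,0],0]]'>/dev/null
python3 - <<'E'
from h import *
s,r=st();to(573,182,303,r,s["eef_pos"])
from plant import robot
handles(robot.read_camera("scene"))
E
```

```text
eef_pos: [601.5, -144.8, 305.9]
opening: 85.4
t 11.1 pos [ 602.  -144.2  305.9] head 6.8 j [ 0.2   0.46 -0.05  1.85  0.03  0.83 -1.32] F [ 0.2  0.1 -0.2] M [0.01 0.05 0.01] op 85.0 0.0 tilt [-0.001  0.    -1.   ]
tool shift units [ 0.135 -4.364  0.039]
[395 194  25  30 237] mean [579.9 177.4] mid [575.6 177. ] ang -174.3 ext 111.6 z 196.0
[276 227  36  27 285] mean [ 610.3 -148.3] mid [ 607.1 -150.3] ang -147.8 ext 111.6 z 196.0
```

```bash

python3 -m creep '[[-1,[0.02,-0.62,0],0.003],[-1,[0.02,-0.62,0],0],[-1,[0.02,-0.62,0],0],[-1,[0.02,-0.62,0],0],[-1,[0.02,-0.62,0],0]]'>/dev/null
python3 -m creep '[[-1,[0.02,-0.62,0],0],[-1,[0.015,-0.62,0],0],[-1,[0,0,0],0],[-1,[0,0,0],0]]'>/dev/null
python3 - <<'E'
from h import *
s,r=st();to(573,182,249.5,r,s["eef_pos"])
from plant import robot
for n in("scene","top"):handles(robot.read_camera(n),box=(450,800,-250,0))
E
```

```text
t 12.28 pos [579.5 179.4 306. ] head 5.7 j [-0.31  0.44 -0.09  1.88  0.05  0.82 -1.9 ] F [ 0.  -1.   0.1] M [-0.04  0.01 -0.02] op 85.6 0.0 tilt [-0.    -0.001 -1.   ]
tool shift units [-0.083 -0.044  0.753]
[276 227  36  27 289] mean [ 609.5 -148.9] mid [ 606.  -151.2] ang -147.7 ext 113.9 z 196.0
[337 140  25  29 184] mean [ 600.2 -143. ] mid [ 601.7 -142. ] ang -147.9 ext 111.4 z 197.0
```

```bash
python3 -m creep '[[-1,[-0.083,-0.044,0],0],[-1,[0,0,0.25],0],[-1,[0,0,0.25],0],[-1,[0,0,0.24],0],[-1,[0,0,0],0]]' 30 >/dev/null
python3 p.py
python3 -m creep '[[0.3,[0,0,0],0],[0.3,[0,0,0],0],[1,[0,0,0],0],[1,[0,0,0],0],[1,[0,0,0],0]]' 30 >/dev/null
python3 p.py
```

```text
t 13.0 pos [572.  181.8 249.1] head 5.6 j [-0.32  0.5  -0.08  1.94  0.06  0.71 -1.92] F [-0.2 -0.   0.2] M [0.03 0.02 0.02] op 85.4 0.0 tilt [-0.003 -0.001 -1.   ]
t 13.62 pos [573.3 182.8 251.3] head 5.6 j [-0.32  0.5  -0.08  1.93  0.06  0.71 -1.92] F [-0.7  0.2  3.8] M [0.   0.17 0.03] op 23.2 29.4 tilt [ 0.001  0.    -1.   ]
```

```bash
python3 -m creep '[[1,[0,0,0],-0.028],[1,[0,0,0],-0.028],[1,[0,0,0],-0.028],[1,[0,0,0],-0.028],[1,[0,0,0],-0.028]]' >/dev/null
python3 p.py && python3 -m creep '[[1,[0,0,0],-0.028],[1,[0,0,0],-0.028],[1,[0,0,0],-0.028]]' >/dev/null && python3 p.py && python3 -m creep '[[1,[0,0,0],-0.028],[1,[0,0,0],-0.02]]' >/dev/null && python3 p.py
python3 - <<'E'
from h import *
from plant import robot
for n in("scene","top"):handles(robot.read_camera(n),box=(450,800,80,300),zmax=200)
E
```

```text
t 14.25 pos [573.2 183.  251.3] head 56.3 j [-0.15  0.52 -0.33  1.93  0.24  0.73 -1.2 ] F [-1.   0.2  4.4] M [ 0.07  0.21 -0.21] op 23.2 29.6 tilt [ 0.     0.001 -1.   ]
t 14.62 pos [573.  183.  251.2] head 86.5 j [-0.05  0.54 -0.47  1.92  0.34  0.76 -0.77] F [-0.3  1.1  3.6] M [ 0.06  0.31 -0.27] op 23.1 29.6 tilt [ 0.     0.001 -1.   ]
t 14.88 pos [573.  183.  251.3] head 103.7 j [ 0.01  0.55 -0.55  1.92  0.4   0.78 -0.53] F [-1.4 -0.3  4. ] M [ 0.05  0.36 -0.16] op 22.9 29.6 tilt [-0.     0.001 -1.   ]
[389 202  27  16 145] mean [584.8 158.2] mid [584.8 158.8] ang 89.6 ext 69.4 z 193.0
[229 174  12   7  45] mean [561.  224.3] mid [561.2 223. ] ang 98.9 ext 32.8 z 196.0
```

```bash

python3 -m creep '[[1,[0,0,0],-0.018]]' >/dev/null; python3 p.py && python3 -m creep '[[1,[0,0,0],-0.018]]' >/dev/null && python3 p.py && python3 -m creep '[[1,[0,0,0],-0.018]]' >/dev/null && python3 p.py && python3 -m creep '[[1,[0,0,0],-0.018]]' >/dev/null && python3 p.py && python3 -m creep '[[1,[0,0,0],-0.018]]' >/dev/null && python3 p.py && python3 -m creep '[[1,[0,0,0],-0.018]]' >/dev/null && python3 p.py && python3 -m creep '[[1,[0,0,0],-0.018]]' >/dev/null && python3 p.py && python3 -m creep '[[1,[0,0,0],-0.018]]' >/dev/null && python3 p.py
```

```text
t 15.1 pos [572.9 183.1 251.3] head 110.1 j [ 0.03  0.56 -0.58  1.92  0.42  0.79 -0.44] F [-1.2  0.9  4.5] M [ 0.08  0.38 -0.22] op 23.1 29.6 tilt [ 0.  0. -1.]
t 15.22 pos [572.9 183.1 251.3] head 116.6 j [ 0.05  0.57 -0.61  1.92  0.45  0.79 -0.35] F [-2.1  0.6  3.9] M [ 0.03  0.38 -0.24] op 22.9 29.6 tilt [-0.  0. -1.]
t 15.35 pos [572.9 183.  251.3] head 123.1 j [ 0.07  0.57 -0.64  1.92  0.47  0.8  -0.25] F [-1.6 -0.4  4.3] M [ 0.07  0.39 -0.16] op 22.9 29.6 tilt [-0.  0. -1.]
t 15.47 pos [572.9 183.  251.2] head 129.6 j [ 0.09  0.58 -0.67  1.92  0.49  0.81 -0.16] F [-1.8 -0.   5.8] M [ 0.01  0.42 -0.22] op 23.0 29.7 tilt [-0.  0. -1.]
t 15.6 pos [572.8 183.  251.3] head 136.0 j [ 0.11  0.59 -0.7   1.92  0.51  0.82 -0.07] F [-2.5  0.4  5.2] M [-0.01  0.4  -0.2 ] op 22.9 29.7 tilt [-0.  0. -1.]
t 15.72 pos [572.8 183.  251.3] head 142.5 j [ 0.12  0.6  -0.73  1.92  0.53  0.83  0.03] F [-2.3 -0.8  4.5] M [-0.02  0.41 -0.16] op 22.7 29.7 tilt [-0.  0. -1.]
t 15.85 pos [572.8 183.  251.3] head 149.0 j [ 0.14  0.61 -0.76  1.91  0.56  0.84  0.12] F [-2.3 -0.5  4.4] M [-0.01  0.43 -0.12] op 22.8 29.7 tilt [-0.  0. -1.]
t 15.97 pos [572.8 182.9 251.3] head 155.5 j [ 0.16  0.62 -0.79  1.91  0.58  0.85  0.21] F [-1.7  0.1  6.2] M [-0.01  0.43 -0.26] op 23.0 29.7 tilt [-0.  0. -1.]
```

```bash

python3 -m creep '[[1,[0,0,0],-0.018]]' >/dev/null; python3 p.py && python3 -m creep '[[1,[0,0,0],-0.018]]' >/dev/null && python3 p.py && python3 -m creep '[[1,[0,0,0],-0.018]]' >/dev/null && python3 p.py && python3 -m creep '[[1,[0,0,0],-0.018]]' >/dev/null && python3 p.py && python3 -m creep '[[1,[0,0,0],-0.018]]' >/dev/null && python3 p.py && python3 -m creep '[[1,[0,0,0],-0.018]]' >/dev/null && python3 p.py && python3 -m creep '[[1,[0,0,0],-0.018]]' >/dev/null && python3 p.py && python3 -m creep '[[1,[0,0,0],-0.018]]' >/dev/null && python3 p.py
```

```text
t 16.1 pos [572.8 182.9 251.3] head 162.0 j [ 0.18  0.63 -0.82  1.91  0.6   0.86  0.31] F [-1.6  0.5  5.3] M [-0.05  0.44 -0.17] op 23.1 29.7 tilt [-0.001 -0.    -1.   ]
t 16.23 pos [572.7 182.8 251.2] head 168.4 j [ 0.2   0.64 -0.85  1.91  0.62  0.88  0.4 ] F [-2.7 -0.1  4.9] M [-0.04  0.46 -0.19] op 22.8 29.7 tilt [-0.001 -0.    -1.   ]
t 16.35 pos [572.7 182.9 251.3] head 174.9 j [ 0.21  0.65 -0.88  1.91  0.64  0.89  0.49] F [-2.  -0.8  5.3] M [-0.01  0.49 -0.21] op 22.8 29.7 tilt [-0.001 -0.    -1.   ]
t 16.48 pos [572.8 182.8 251.3] head -178.6 j [ 0.23  0.66 -0.9   1.91  0.66  0.9   0.59] F [-2.7 -0.4  6. ] M [-0.09  0.41 -0.19] op 23.1 29.7 tilt [-0.001 -0.    -1.   ]
t 16.6 pos [572.8 182.8 251.3] head -172.1 j [ 0.24  0.67 -0.93  1.91  0.68  0.91  0.68] F [-2.3  0.3  4.9] M [-0.08  0.49 -0.15] op 23.2 29.8 tilt [-0.001 -0.    -1.   ]
t 16.73 pos [572.8 182.7 251.3] head -165.6 j [ 0.26  0.68 -0.96  1.91  0.7   0.93  0.78] F [-2.1 -0.9  6.1] M [-0.13  0.43 -0.15] op 22.8 29.8 tilt [-0.001 -0.    -1.   ]
t 16.85 pos [572.8 182.7 251.3] head -159.2 j [ 0.27  0.7  -0.99  1.91  0.72  0.94  0.87] F [-1.7 -0.6  5.2] M [-0.14  0.43 -0.22] op 23.2 29.8 tilt [-0.001 -0.    -1.   ]
t 16.98 pos [572.8 182.7 251.3] head -152.7 j [ 0.29  0.71 -1.01  1.91  0.74  0.96  0.97] F [-2.5 -0.8  6. ] M [-0.2   0.47 -0.19] op 23.0 29.8 tilt [-0.001 -0.001 -1.   ]
```

```bash
python3 - <<'E'
from h import *
from plant import robot
for n in("scene","top"):handles(robot.read_camera(n),box=(450,800,80,300),zmax=200)
E
python3 -m creep '[[1,[0,0,0],-0.016]]' >/dev/null; python3 p.py && python3 -m creep '[[1,[0,0,0],-0.016]]' >/dev/null && python3 p.py && python3 -m creep '[[1,[0,0,0],-0.016]]' >/dev/null && python3 p.py && python3 -m creep '[[1,[0,0,0],-0.016]]' >/dev/null && python3 p.py && python3 -m creep '[[1,[0,0,0],-0.016]]' >/dev/null && python3 p.py && python3 -m creep '[[1,[0,0,0],-0.016]]' >/dev/null && python3 p.py && python3 -m creep '[[1,[0,0,0],-0.016]]' >/dev/null && python3 p.py && python3 -m creep '[[1,[0,0,0],-0.016]]' >/dev/null && python3 p.py
```

```text
[390 197   6   7  20] mean [534.6 152.7] mid [536.5 153.5] ang -156.2 ext 18.4 z 193.0
[400 206  25  15 134] mean [600. 186.] mid [598.8 185. ] ang -138.3 ext 66.0 z 194.0
[241 172  17  17  77] mean [544.8 172.9] mid [545.2 173.2] ang -142.9 ext 54.2 z 195.0
t 17.2 pos [572.7 182.7 251.3] head -147.0 j [ 0.3   0.72 -1.04  1.91  0.76  0.97  1.05] F [-1.9 -1.   6.4] M [-0.14  0.43 -0.09] op 23.0 29.9 tilt [-0.    -0.001 -1.   ]
t 17.32 pos [572.8 182.6 251.3] head -141.2 j [ 0.31  0.73 -1.06  1.91  0.78  0.98  1.14] F [-1.8 -1.2  6.3] M [-0.19  0.44 -0.19] op 22.9 30.0 tilt [-0.001 -0.001 -1.   ]
t 17.45 pos [572.8 182.6 251.3] head -135.4 j [ 0.32  0.74 -1.08  1.91  0.79  1.    1.22] F [-2.3 -1.1  4.6] M [-0.2   0.39 -0.24] op 22.8 30.0 tilt [-0.001 -0.001 -1.   ]
t 17.57 pos [572.9 182.6 251.3] head -129.7 j [ 0.33  0.76 -1.11  1.91  0.81  1.01  1.31] F [-1.7 -1.   5.2] M [-0.2   0.34 -0.29] op 23.1 30.0 tilt [-0.    -0.001 -1.   ]
t 17.7 pos [573.2 182.9 251.2] head -124.0 j [ 0.34  0.77 -1.13  1.91  0.83  1.03  1.39] F [-0.9 -1.   3.3] M [-0.06  0.19 -0.43] op 23.0 30.1 tilt [ 0.     0.001 -1.   ]
```

```bash

python3 -m creep '[[1,[0,0,0],-0.006]]' >/dev/null; python3 p.py;python3 -m creep '[[1,[0,0,0],-0.006]]' >/dev/null; python3 p.py;python3 -m creep '[[1,[0,0,0],-0.006]]' >/dev/null; python3 p.py
python3 - <<'E'
from h import *
from plant import robot
for n in("scene","top"):handles(robot.read_camera(n),box=(450,800,80,300),zmax=200)
E
```

```text
t 17.82 pos [573.4 183.2 251.2] head -121.9 j [ 0.35  0.77 -1.14  1.91  0.83  1.03  1.42] F [-0.8  0.8  4.7] M [ 0.1   0.11 -0.35] op 23.1 30.2 tilt [ 0.     0.002 -1.   ]
t 17.95 pos [573.5 183.5 251.2] head -119.6 j [ 0.35  0.78 -1.14  1.91  0.84  1.04  1.46] F [0.7 3.7 2.6] M [ 0.98 -0.33 -0.23] op 22.9 30.1 tilt [ 0.001  0.002 -1.   ]
t 18.07 pos [573.7 183.8 251.2] head -117.4 j [ 0.35  0.78 -1.15  1.91  0.84  1.04  1.49] F [1.8 5.9 1.4] M [ 1.04 -0.33 -0.22] op 22.8 29.8 tilt [ 0.002  0.003 -1.   ]
[387 200  41  16 195] mean [580.  176.4] mid [579.7 176.1] ang 52.3 ext 111.2 z 194.0
[245 169  18  15  85] mean [554.1 162.6] mid [553.4 161.6] ang 55.8 ext 51.2 z 195.0
```

Same signature: the hand slips to 62.6° while the bar stays at about 52°. I'll release and inspect.

```bash

python3 -m creep '[[-1,[0,0,0],0],[-1,[0,0,0],0],[-1,[0,0,0],0],[-1,[0,0,-0.35],0],[-1,[0,0,-0.4],0]]'|grep -E "pos|opening"
python3 -m creep '[[-1,[0,0,-0.5],0],[-1,[0,0,-0.5],0],[-1,[0,0,0],0]]' >/dev/null
python3 - <<'E'
from h import *
from plant import robot
st()
for n in("scene","top"):c=robot.read_camera(n);handles(c,zmax=205);cv2.imwrite(f"pics/{n}9.png",c["color"][:,:,::-1])
E
```

```text
eef_pos: [572.6, 181.8, 306.5]
opening: 85.6
t 19.18 pos [573.7 183.8 385.1] head -117.5 j [ 0.41  0.62 -1.22  1.78  0.63  1.19  1.67] F [ 1.2 -0.1  0.3] M [-0.02  0.01 -0.01] op 85.3 0.0 tilt [ 0.005  0.001 -1.   ]
[387 200  41  17 270] mean [578.  178.1] mid [577.4 177.3] ang 50.4 ext 111.9 z 195.0
[276 227  36  27 276] mean [ 609.8 -148.8] mid [ 607.3 -150.4] ang -147.5 ext 112.9 z 196.0
[234 162  29  23 161] mean [567.3 180. ] mid [569.7 182.9] ang 50.3 ext 105.6 z 197.0
```

View pics/scene9.png

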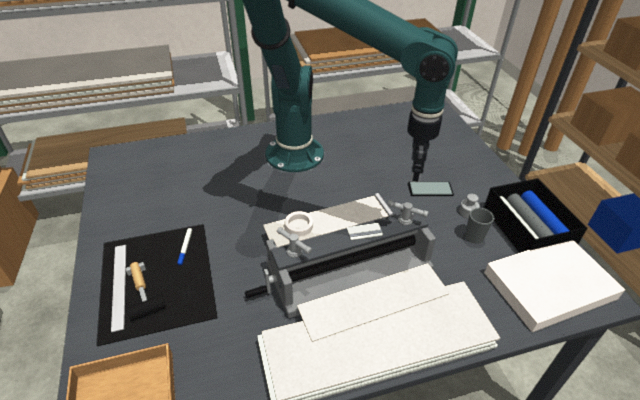

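The arm is clear at (420,140). Both handles, at about (293,243) and (407,212), rest at their stops with bars at 32° and 50°. The squeegee, tape roll and other items look undisturbed, so I'll hand in.

```bash
python3 -c "
from plant import robot
print(robot.job_done())"
```

```text
the job is handed in; nothing more can be done
None
```

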